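# Turn the coated sample holder over with the lifter and latch it into the loading nest

### The job

The sample holder on the blue pad is coated on its copper-coloured side and now needs its bare glass side up in the nest. Never touching the holder with the gripper, slide the steel lifter's blade under its slotted edge, tip it right over, push it fully home and press the red latch all the way down into its slot. Finish with the lifter lying flat on the bench, clear of holder and nest, and leave flask, bottle and dropper standing where they are.

Things in the scene. Friction and masses are not known exactly. Their poses are not given: they have to be found in the camera images.
- station: Fixed loading station, top 2 mm above the bench. Origin on the bench; x is the loading direction, away from the robot. Blue rubber pad x -130..70 mm, 132 wide, grips well; then an aluminium nest: side fences 14 mm tall, 89 mm apart, x 96..125, mouth flaring to about 104 from x 75; two back stop blocks with faces at x 123. Latch cheeks behind, 32 mm tall; ends at x 143.
- nest_home (a point): Point on the nest's floor (2 mm above the bench), 90 mm along x from the station's origin: the holder's middle lies 8 mm above it when home. Same axes as the station. Tipped over its far edge the holder lands some 80 mm farther along its x.
- holder: Loose flat holder, 66 (x) by 84 (y) by 16 mm, 0.16 kg: dark 6 mm plate, 11 mm square black corner bumpers, so it lies 5 mm clear either way up. Origin at its middle; z out of the copper-coloured face, up at first (the other is pale glass); x roughly to the nest at first. Latch slot 16 by 30 mm at x -24..-8. Upright on its far edge it stands; 15 degrees past that it falls over.
- lifter: Loose lifter, 0.13 kg, standing flat on its blade. Origin at the underside below the grip; x points to the blade tip. Blade 2 mm thick, 46 wide, x 10..95 mm. Steel heel (upright, 46 wide, z 2..20) with its front face at x 35, for pushing. Yellow handle with black end, 16 wide (y), x -52..32, z 41..59; grip it at x 0, z 50.
- latch_pad (a point): Middle of the top of the ribbed red thumb pad (24 by 26 mm) at the end of the latch lever; moves with the lever.
- latch (a joint): Latch lever, rad: 0 fully open (standing up 65 degrees, leaning over the nest), 1.13 fully down (level). Hinge across the station at x 130, z 23 mm; pad 64 mm from it. Stiff, stays where left, about 2 N at the pad. A toe 24 mm from the hinge drops into the holder's slot; if the holder is more than a few mm short of home the toe lands on its plate.
- flask: Bystander: stoppered conical glass flask, 62 mm wide, 117 tall, left of the nest. Origin under its middle.
- bottle: Bystander: small white reagent bottle with a blue cap, 51 mm wide, 100 tall, right of the nest. Origin under its middle.
- dropper: Bystander: brown dropper bottle with a red teat, 34 mm wide, 111 tall, right of the pad. Origin under its middle.
- tall_bottle (a point): Fixed obstacle: white bottle with a black cap and a vial beside it, 171 mm tall; fills about 80 mm along world x and 106 along y round this point on the bench. Beyond the lifter.
- vials (a point): Fixed obstacle: two small vials, 54 mm tall, 57 mm along world x and 35 along y round this point on the bench, left of the pad.
- amber_bottle (a point): Fixed obstacle: wide bottle with a black cap, 68 mm wide, 132 mm tall, middle on this point of the bench, right of the pad.
- skein (a point): Fixed obstacle: yellow wool skein, 42 mm tall, within 100 mm of this point on the bench. The bench between it and the pad, where the lifter lies, is otherwise free.
Not all that is in view belongs to the job. There is more than one size of the holder; the one meant has the size given above.

How it is judged:
By the outcome, as a careful person would: the job done as asked, in the order asked, and still so for the second after the job is handed in, with the robot touching nothing.
It also fails if it takes over 72 s, if anything falls off the work surface, if the arm or the gripper's body presses on something with over 40 N, if the wrist force passes 120 N, or if a joint passes its speed limit or range.

### The arm

A 7-joint arm with a two-finger parallel gripper is mounted at the origin on a cart in front of the work surface, level with it; the furniture and walls round the work are solid. World frame = base frame: x ahead of the robot, y to its left, z up, the work surface at z = 0. Lengths are in m, angles in rad, forces in N, time in s.
With the tool pointing down it reaches from about 0.4 to 0.85 m from the base axis. Payload 10.4 kg.
Tool frame: the origin (TCP) lies on the centre line of the jaws, within the pads' length; the fingertips stand 11 mm ahead of it and the grasp point (between the pads) lies 8 mm behind it; z points along the fingers, y is the line along which they close (so a half turn about z gives the same grasp; the last joint's range is limited). The gripper opens to 87 mm and grips with 3 to 60 N. Pads are 19 mm wide; open, the fingers measure 117 mm over their backs; the gripper's body (75 mm by 190 mm) begins 51 mm behind the grasp point.
Start: joints at [-1.156, 0.332, -0.065, 1.46, 0.022, 1.35, -0.088], TCP at [0.265, 0.566, 0.194] pointing down, gripper open.
Joint ranges: [-2.6, 2.6], [-0.5, 2.12], [-1.47, 1.34], [0.16, 2.42], [-1.27, 4.41], [0.06, 2.06], [-2.6, 2.6]. Speed limits (rad/s): [2.22, 2.22, 2.79, 2.79, 3.14, 3.14, 3.14].

### API

Orientations are given as a unit quaternion [x, y, z, w].
In Python, from bench import r gives the robot as it stands.
- The arm moves only by the shell command python3 -m pendant 'ROWS' [OPENING] [FORCE]. ROWS is JSON, a list of rows, each a list of 4 numbers: the shift along the tool's x, y, z in m, then the turn about the tool's z in rad. A call has 1 to 8 rows; each row shifts and turns the commanded pose from where the row before left it, along the tool's axes as they then stand; what a row does not reach is not made up. A row lasts 1/12 s, in which the tool goes at most 41.7 mm and 7.16 degrees, less where a joint would pass 70% of its speed; a pose out of reach is approached as far as the arm can. A call with a gripper value outside its range is refused whole. OPENING is the opening, from 0 (shut) to 1 (fully open), set as the call begins (- or left out, the last holds). The fingers move at their own pace and stop on an object; FORCE is the grip in N (left out, the last holds). Time passes only in rows, so rows that do not move let the fingers close. It gives the time, the measured TCP pose, the force, the opening and the grip force at its end, in the units of the state.
- r.read_state(): the state, without advancing time (a new reading comes with each control period).
- r.camera(name): name is "side" or "top"; returns a dict with "img" (384x512x3 uint8, red, green, blue), "camera_matrix" (3x3 intrinsics, pixels), "dist_coeffs" ([k1, k2, p1, p2, k3] as OpenCV has them; the pictures are not rectified), "xyz" and "attitude" of the camera in the world. Camera axes: x right, y down, z forward; pixel columns grow to the right and rows downward; lengths in m; the calibration is good to about 2 mm. A picture is of the moment at which its call begins. There is no depth.
- r.close_job(): hands the job in; it is judged then, once.
Trained networks look in the newest picture that a camera, given by its name, has taken for a name from the list of things; names that differ only in an ending like _2 or _b are one class to them, and where a whole thing is asked for, a point or a joint stands for the part that bears it (a point fixed in the world has none). Each returns a list of dicts, best first, with "score" (0 to 1); they miss things now and then, are a little off and sometimes report something else, mostly with a low value. They report only what shows in the picture. A call takes as long as a camera call. They do not tell look-alikes from the thing itself.
- r.outline_of(thing, camera): "mask" (384x512 bool, what is visible of it) and "bbox" ([centre column, centre row, width, height] in pixels, round what is visible of it).
The state is a dict: "time": time; "joint_positions": joint angles; "joint_vel": joint speeds; "joint_torque": joint torques, N m; "ee_pos": TCP position; "eef_rot": TCP orientation; "ft_force": force on the tool from outside, world axes, zero at the start; "torque": the same for the moment, N m; "width": finger opening in m; "grip_force": force on a finger pad.
Only numpy, scipy, OpenCV 4.12 (cv2) and the standard library are available. Lean on these libraries where they do the work, as an engineer would, in place of code of your own. Each camera call takes 0.05 s, during which the arm holds its last target. There are 200 camera calls.

## Working session

There is one attempt and no reset: what is moved stays moved. The work goes in short steps, Python scripts to look and compute and a shell command to move; the robot and the scene stay as the last step left them, time stands still between calls to the robot, and variables do not carry over. Pictures are saved under pics/ and viewed, at most 10 in all, crops included, and the job is handed in when it is done.

```bash
ls; mkdir -p pics; python3 - <<'E'
from bench import r
import cv2, numpy as np
s=r.read_state(); print(s['time'],s['ee_pos'],s['eef_rot'],s['width'])
ims=[]
for c in ['top','side']:
    d=r.camera(c); cv2.imwrite(f'pics/{c}0.png',d['img'][:,:,::-1])
    print(c,d['camera_matrix'],d['dist_coeffs'],d['xyz'],d['attitude'])
    for t in ['station','holder','lifter','latch_pad','flask','bottle','dropper']:
        for o in r.outline_of(t,c)[:3]: print(t,round(o['score'],2),np.round(o['bbox']))
E
```

```text
pics
0.0 [0.26477795 0.5656615  0.19303385] [ 2.17157442e-01  9.76136320e-01 -7.17230356e-04 -1.24275361e-04] 0.08704173613260813
top [[362.73384745   0.         252.2209069 ]
 [  0.         362.73384745 190.87388972]
 [  0.           0.           1.        ]] [-0.00601152  0.          0.          0.          0.        ] [ 0.36923564 -0.18948248  1.04990608] [ 0.71127817 -0.70076787  0.03746897 -0.04004791]
station 0.73 [298. 178.  66.  97.]
holder 0.91 [358. 255.  25.  20.]
holder 0.9 [301. 199.  39.  30.]
holder 0.65 [274. 253.  26.  20.]
lifter 0.68 [231. 217.  40.  45.]
latch_pad 0.63 [295. 139.  12.  12.]
flask 0.87 [251. 152.  21.  31.]
bottle 0.77 [331. 134.  24.  26.]
dropper 0.62 [350. 198.  19.  14.]
side [[417.50541414   0.         259.17124182]
 [  0.         417.50541414 183.96166139]
 [  0.           0.           1.        ]] [-0.14039756  0.          0.          0.          0.        ] [ 0.5309487  -1.14269964  0.55615257] [ 0.84532154  0.02748374 -0.00991269 -0.53345841]
station 0.84 [269. 237. 106.  62.]
holder 0.73 [167. 282.  38.  27.]
holder 0.7 [243. 241.  28.  23.]
holder 0.69 [190. 226.  22.  20.]
lifter 0.67 [236. 198.  44.  21.]
flask 0.96 [303. 199.  18.  49.]
bottle 0.92 [330. 251.  29.  44.]
```

```bash
python3 - <<'E'
import cv2,numpy as np
t=cv2.imread('pics/top0.png'); s=cv2.imread('pics/side0.png')
a=cv2.resize(t[100:290,190:390],(800,600)[:2] and (630,600),interpolation=cv2.INTER_CUBIC)
cv2.imwrite('pics/top0c.png',a)
E
```

```text
(no output)
```

View pics/top0c.png

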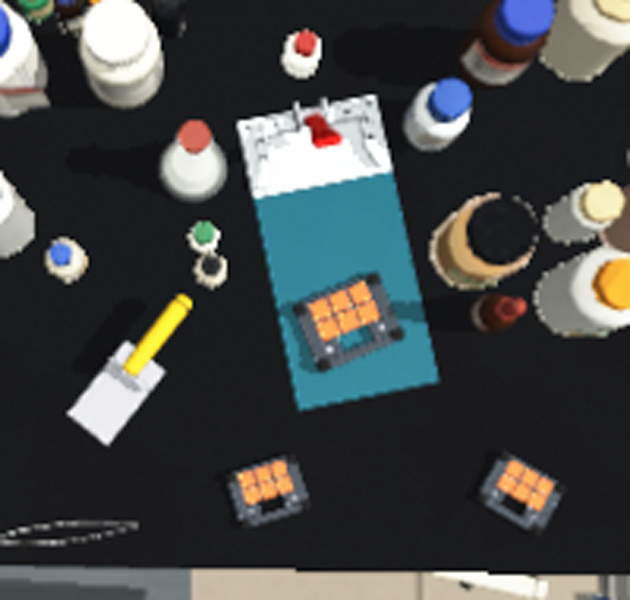

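View pics/side0.png

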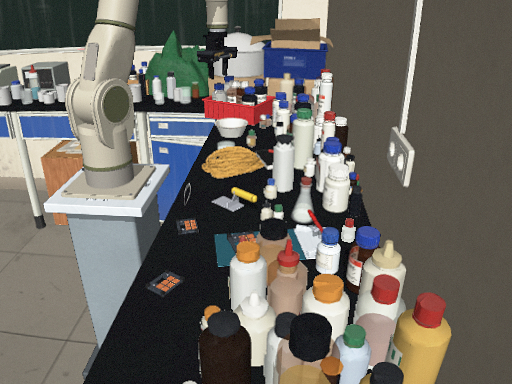

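Candidates for the holder in the top picture are (301,199) on the blue pad, which is the largest, and two smaller copies at (274,253) and (358,255). I choose the one on the pad. The crop confirms it: copper side up, slot towards the robot. The lifter is at (231,217), with its blade to the lower left and its handle to the upper right.

```bash
cat > h.py <<'E'
import numpy as np, cv2
from scipy.spatial.transform import Rotation as R
from bench import r
def ray(d,px):
    px=np.atleast_2d(np.float64(px))
    u=cv2.undistortPoints(px[:,None],d['camera_matrix'],np.array(d['dist_coeffs']))[:,0]
    return np.c_[u,np.ones(len(u))]@R.from_quat(d['attitude']).as_matrix().T
def plane(d,px,z):
    v=ray(d,px);c=np.array(d['xyz']);return (c+v*((z-c[2])/v[:,2])[:,None])[:,:2]
def proj(d,P):
    m=R.from_quat(d['attitude']).as_matrix().T
    return cv2.projectPoints(np.float64(P),cv2.Rodrigues(m)[0],-m@np.array(d['xyz']),d['camera_matrix'],np.array(d['dist_coeffs']))[0][:,0]
def big(m):
    n,l,s,_=cv2.connectedComponentsWithStats(m.astype(np.uint8));i=1+np.argmax(s[1:,4]);return l==i
def rect(d,m,z):
    c=max(cv2.findContours(m.astype(np.uint8),cv2.RETR_EXTERNAL,cv2.CHAIN_APPROX_NONE)[0],key=len)[:,0]
    (a,b),(w,h),t=cv2.minAreaRect((plane(d,c,z)*1000).astype(np.float32));return np.round([a,b,w,h,t],1)
def tri(ds,pxs):
    A=np.zeros((3,3));b=np.zeros(3)
    for d,p in zip(ds,pxs):
        v=ray(d,p)[0];v/=np.linalg.norm(v);M=np.eye(3)-np.outer(v,v);A+=M;b+=M@np.array(d['xyz'])
    return np.linalg.solve(A,b)
E
python3 - <<'E'
from h import *
d=r.camera('top'); im=d['img']; hsv=cv2.cvtColor(im,cv2.COLOR_RGB2HSV); H,S,V=[hsv[...,i].astype(int) for i in range(3)]
roi=np.zeros(H.shape,bool); roi[120:240,255:340]=1
blue=(H>88)&(H<105)&(S>120)&(V>60)&roi
blue=cv2.morphologyEx(big(blue).astype(np.uint8),cv2.MORPH_CLOSE,np.ones((3,3)))
print('pad',rect(d,blue,.002), plane(d,cv2.findNonZero(blue)[:,0].mean(0),.002))
c=max(cv2.findContours(blue,0,1)[0],key=len); q=cv2.approxPolyDP(cv2.convexHull(c),4,True)[:,0]; print(q.tolist(),np.round(plane(d,q,.002),3).tolist())
o=[x for x in r.outline_of('holder','top') if abs(x['bbox'][0]-301)<10][0]
print('holder',rect(d,o['mask'],.014))
cop=(H<20)&(S>100)&(V>120)&o['mask']; print('copper',rect(d,big(cop),.013))
o=r.outline_of('lifter','top')[0]; m=o['mask']
roi[:]=0; roi[185:250,205:260]=1
yel=big((H>18)&(H<35)&(S>120)&(V>100)&roi); print('yellow',rect(d,yel,.055))
bl=big((S<60)&(V>100)&roi); print('blade',rect(d,bl,.002)); print('mask',rect(d,m,.002))
ys,xs=np.nonzero(yel);print('yel px',xs.mean(),ys.mean())
for t in ['flask','bottle','dropper','latch_pad','amber_bottle','tall_bottle','vials']:
    for o in r.outline_of(t,'top')[:2]:
        print(t,round(o['score'],2),np.round(o['bbox']),rect(d,o['mask'],{'latch_pad':.083}.get(t,.05)))
E
```

```text
pad [ 484.4 -321.7  199.2  134.6   12.3] [[ 0.49082917 -0.32114076]]
[[314, 155], [329, 220], [284, 229], [270, 163]] [[0.593, -0.365], [0.403, -0.407], [0.376, -0.278], [0.568, -0.236]]
holder [ 455.7 -322.9   61.1   81.8   22.7]
copper [ 464.5 -318.6   36.6   57.5   23.5]
yellow [ 437.7 -151.1   18.1   82.8   52.8]
blade [ 387.8 -112.4   48.3   87.2   52.5]
mask [ 414.5 -132.7   46.   149.6   52.3]
yel px 239.8941798941799 205.24338624338625
flask 0.87 [250. 150.  24.  28.] [ 591.4 -180.7   58.2   60.4   46.3]
bottle 0.57 [331. 135.  22.  28.] [ 639.7 -399.1   49.9   71.6   45.7]
dropper 0.55 [349. 198.  17.  15.] [ 462.  -450.3   30.5   44.7    0.8]
latch_pad 0.6 [252. 149.  24.  31.] [ 584.1 -180.9   60.2   62.4   46.2]
latch_pad 0.43 [233. 216.  37.  44.] [ 410.2 -136.7   42.1  135.6   52.3]Traceback (most recent call last):
  File "<stdin>", line 17, in <module>
ValueError: it knows: bottle, dropper, flask, holder, latch, latch_pad, lifter, nest_home, station
```

```bash
cat >> h.py <<'E'
def yawof(q):
    x=R.from_quat(q).as_matrix()[:,0];return np.arctan2(x[1],x[0])
def to(target,yaw_deg=None):
    "shift in tool axes (after the turn) to a world target"
    s=r.read_state();y0=yawof(s['eef_rot']);y=y0 if yaw_deg is None else np.radians(yaw_deg)
    t=-((y-y0+np.pi)%(2*np.pi)-np.pi)
    d=np.array(target)-s['ee_pos'];c,sn=np.cos(y),np.sin(y)
    print('turn',round(t,4),'shift mm',np.round([c*d[0]+sn*d[1],sn*d[0]-c*d[1],-d[2]],4)*1000,'now',np.round(s['ee_pos'],4),'yaw',round(np.degrees(y0),2),'j',np.round(s['joint_positions'],2))
S0=np.array([.5137,-.3153]);SY=np.radians(12.2)
M=np.array([[np.cos(SY),np.sin(SY)],[-np.sin(SY),np.cos(SY)]])
def st(p): return M@(np.array(p)[:2]-S0)
def ws(p): return S0+M.T@np.array(p)
E
python3 - <<'E'
from h import *
d=r.camera('top')
for n,px,z in [('amber cap',(348.7,173.5),.132),('dropper teat',(353.5,197),.11),('bottle cap',(333,131),.1),('flask stopper',(251.8,143),.117),('tall',(229,113),.16)]:
    w=plane(d,px,z)[0]; print(n,np.round(w,3),'st',np.round(st(w),3))
to([.4296,-.1448,.043],142.3)
E
```

```text
amber cap [ 0.519 -0.432] st [-0.02  -0.115]
dropper teat [ 0.461 -0.449] st [-0.08  -0.119]
bottle cap [ 0.639 -0.399] st [ 0.104 -0.109]
flask stopper [ 0.598 -0.182] st [0.111 0.112]
tall [ 0.664 -0.124] st [0.188 0.155]
turn 0.2202 shift mm [-565.  -461.8  150.9] now [0.265  0.5661 0.1939] yaw 154.92 j [-1.16  0.33 -0.06  1.46  0.02  1.35 -0.09]
```

```bash
python3 -m pendant '[[0,0,0,0.11],[0,0,0,0.11],[-0.031,-0.0256,0,0],[-0.031,-0.0256,0,0],[-0.031,-0.0256,0,0],[-0.031,-0.0256,0,0],[-0.031,-0.0256,0,0],[-0.031,-0.0256,0,0]]' 1 && python3 -c "
from h import *
to([.4296,-.1448,.043],142.3)"
```

```text
time: 1.87
ee_pos: [0.3184, 0.3289, 0.1939]
eef_rot: [0.323, 0.946, 0.0, -0.0]
ft_force: [1.1, -0.3, 0.1]
width: 0.0869
grip_force: 0.0
turn 0.0002 shift mm [-377.7 -306.8  150.9] now [0.3184 0.3289 0.1939] yaw 142.31 j [-0.97 -0.04  0.07  1.88  0.    1.3   0.01]
```

```bash
python3 -m pendant '[[-0.0315,-0.0256,0,0],[-0.0315,-0.0256,0,0],[-0.0315,-0.0256,0,0],[-0.0315,-0.0256,0,0],[-0.0315,-0.0256,0,0],[-0.0315,-0.0256,0,0],[-0.0315,-0.0256,0,0],[-0.0315,-0.0256,0,0]]' && python3 -m pendant '[[-0.0315,-0.0256,0,0],[-0.0315,-0.0256,0,0],[-0.0315,-0.0256,0.01,0],[-0.0315,-0.0256,0.02,0],[0,0,0.03,0],[0,0,0.03,0],[0,0,0,0],[0,0,0,0]]' && python3 -c "
from h import *
to([.4296,-.1448,.043],142.3)
d=r.camera('side');cv2.imwrite('pics/s1.png',cv2.resize(d['img'][150:250,180:330],(750,500),interpolation=2)[:,:,::-1])"
```

```text
time: 2.53
ee_pos: [0.3925, 0.0127, 0.1941]
eef_rot: [0.323, 0.946, 0.001, 0.0]
ft_force: [2.0, -0.2, 0.1]
width: 0.0869
grip_force: 0.0
time: 3.2
ee_pos: [0.4279, -0.1401, 0.1052]
eef_rot: [0.323, 0.946, -0.001, -0.001]
ft_force: [1.5, -0.5, 0.1]
width: 0.0868
grip_force: 0.0
turn -0.0 shift mm [-4.3 -2.7 62.2] now [ 0.4279 -0.1401  0.1052] yaw 142.3 j [-0.58 -0.01  0.81  2.05  0.01  1.11  1.13]
```

View pics/s1.png

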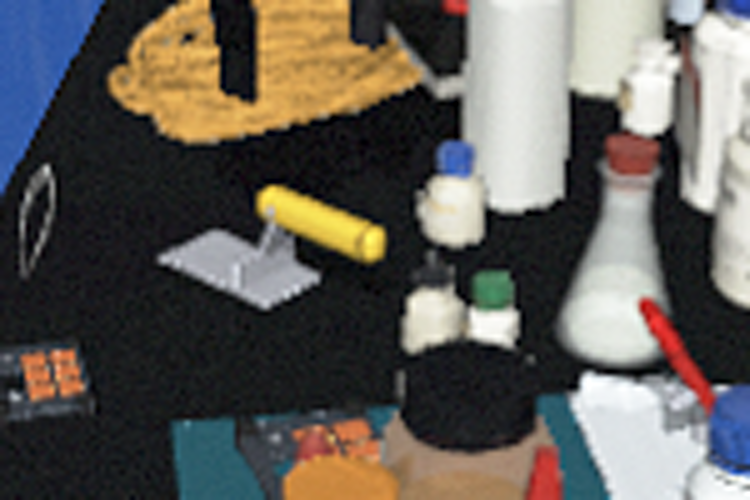

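The handle shows at crop (320,222), full px (244,194). The fingers are above and behind it at crop (240,50) and (365,20). I'll check this against the calibration by projection.

```bash
python3 -c "
from h import *
d=r.camera('side')
s=r.read_state();p=s['ee_pos'];Rm=R.from_quat(s['eef_rot']).as_matrix()
print(proj(d,[p+Rm@[0,y,.011] for y in (-.05,.05)]))
c,sn=np.cos(np.radians(142.3)),np.sin(np.radians(142.3))
print(proj(d,[[.4296+c*x,-.1448+sn*x,z] for x,z in ((0,.05),(-.052,.05),(.032,.05),(.095,0))]))
to([.4296,-.1448,.043],142.3)"
```

```text
[[227.13197161 182.80390642]
 [253.00088881 171.20166258]]
[[240.34573956 193.14853208]
 [254.82925365 199.19279508]
 [231.82557794 189.58972996]
 [216.43989371 198.61991002]]
turn 0.0009 shift mm [-2.9 -3.9 64. ] now [ 0.4297 -0.14    0.107 ] yaw 142.35 j [-0.58 -0.02  0.81  2.04  0.01  1.11  1.13]
```

```bash
python3 -m pendant '[[-0.003,-0.003,0,0],[0,0,0,0]]'; python3 -c "
from h import *
d=r.camera('side');cv2.imwrite('pics/s2.png',cv2.resize(d['img'][130:210,200:280],(560,560),interpolation=0)[:,:,::-1])
to([.4296,-.1448,.043],142.3)"
```

```text
time: 3.47
ee_pos: [0.4304, -0.1448, 0.1069]
eef_rot: [0.323, 0.946, 0.001, 0.001]
ft_force: [-0.1, -0.9, -0.0]
width: 0.087
grip_force: 0.0
turn 0.0002 shift mm [ 0.3 -0.5 63.6] now [ 0.4302 -0.1446  0.1066] yaw 142.31 j [-0.58 -0.01  0.81  2.04  0.01  1.1   1.15]
```

View pics/s2.png

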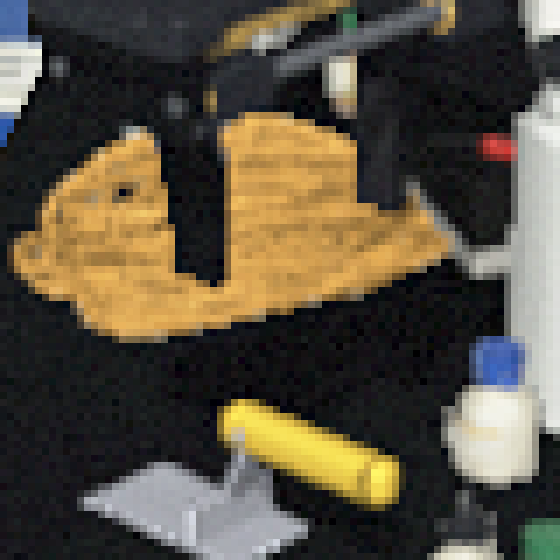

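The fingertips sit at px (228.6,170.7) and (254,159.3), which is about 12 px higher than the projection. I'll check with the top camera whether the hand is higher or farther away.

```bash
python3 -c "
from h import *
d=r.camera('top');s=r.read_state();p=s['ee_pos'];Rm=R.from_quat(s['eef_rot']).as_matrix()
P=[p+Rm@[0,y,.011] for y in (-.05,.05)]+[p+Rm@[x,y,-.06] for x,y in ((.037,.095),(.037,-.095),(-.037,-.095),(-.037,.095))]
im=d['img'][:,:,::-1].copy();k=5;u0,v0=170,150
c=cv2.resize(im[v0:v0+110,u0:u0+130],None,fx=k,fy=k,interpolation=0)
for q in proj(d,P): cv2.circle(c,(int((q[0]-u0)*k),int((q[1]-v0)*k)),4,(0,255,0),-1)
cv2.imwrite('pics/t2.png',c)"
```

```text
(no output)
```

View pics/t2.png

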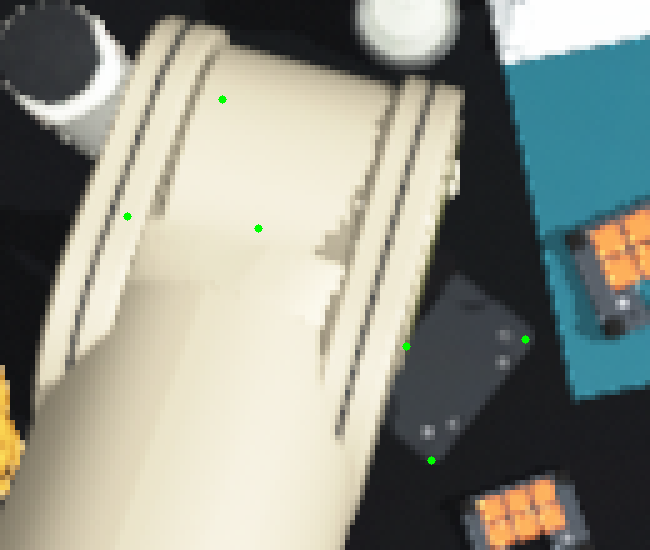

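The visible body corners at (530,335) and (432,462) match the projection, so the lateral pose is right and the body's 190 mm does lie along tool y. Only the fingertip height is in doubt. I'll go down part-way and look again.

```bash
python3 -m pendant '[[0,0,0.02,0],[0,0,0.02,0],[0,0,0.01,0],[0,0,0,0],[0,0,0,0]]'; python3 -c "
from h import *
d=r.camera('side');im=d['img'][:,:,::-1].copy();s=r.read_state();p=s['ee_pos'];Rm=R.from_quat(s['eef_rot']).as_matrix()
c=cv2.resize(im[130:210,200:280],(560,560),interpolation=0)
for q in proj(d,[p+Rm@[0,y,z] for y in (-.05,.05) for z in (.011,-.059)]): cv2.circle(c,(int((q[0]-200)*7),int((q[1]-130)*7)),3,(0,255,0),-1)
cv2.imwrite('pics/s3.png',c)
to([.4296,-.1448,.043],142.3)"
```

```text
time: 3.98
ee_pos: [0.4292, -0.1445, 0.0557]
eef_rot: [0.323, 0.946, -0.0, -0.0]
ft_force: [0.3, 0.4, -0.3]
width: 0.0868
grip_force: 0.0
turn 0.0001 shift mm [-0.1 -0.3 13.2] now [ 0.4297 -0.1445  0.0562] yaw 142.3 j [-0.56  0.09  0.83  2.09 -0.08  0.99  1.22]
```

View pics/s3.png

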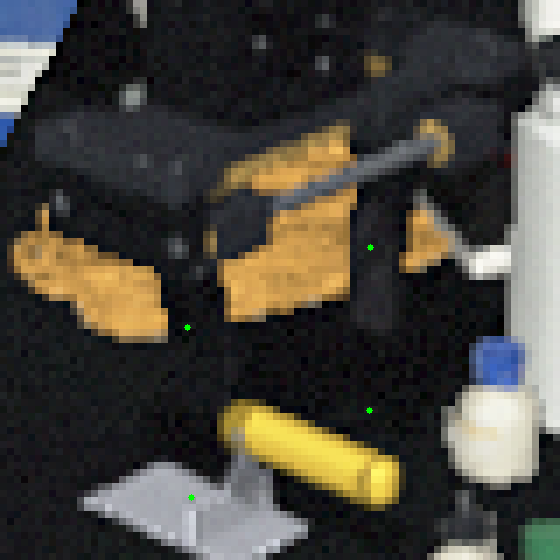

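The right fingertip is at crop (375,330) against a predicted 410. The whole hand shows about 35 mm higher than reported, so I'll find the true height by feel, touching the bench gently beside the handle.

```bash
python3 -m pendant '[[0,0,0.02,0],[0,0,0.015,0],[0,0,0.005,0],[0,0,0,0],[0,0,0,0]]'; python3 -m pendant '[[0,0,0.005,0],[0,0,0.005,0],[0,0,0,0]]';python3 -m pendant '[[0,0,0.004,0],[0,0,0,0]]'
```

```text
time: 4.45
ee_pos: [0.4298, -0.1445, 0.0163]
eef_rot: [0.323, 0.946, 0.0, 0.0]
ft_force: [-1.2, -0.0, 0.1]
width: 0.0869
grip_force: 0.0
time: 4.7
ee_pos: [0.4292, -0.1441, 0.0051]
eef_rot: [0.323, 0.946, 0.0, -0.0]
ft_force: [0.4, -0.2, 0.2]
width: 0.0868
grip_force: 0.0
time: 4.87
ee_pos: [0.4291, -0.1442, 0.001]
eef_rot: [0.323, 0.946, -0.0, -0.0]
ft_force: [-0.1, -0.1, -0.4]
width: 0.0871
grip_force: 0.0
```

```bash
python3 -m pendant '[[0,0,0.005,0],[0,0,0.005,0],[0,0,0.004,0],[0,0,0,0]]';for i in 1 2; do python3 -m pendant '[[0,0,0.003,0],[0,0,0,0]]'|egrep 'ee_pos|ft'; done
```

```text
time: 5.2
ee_pos: [0.4287, -0.1442, -0.0135]
eef_rot: [0.323, 0.946, -0.0, -0.001]
ft_force: [-0.5, 0.1, -0.3]
width: 0.087
grip_force: 0.0
ee_pos: [0.4291, -0.1443, -0.016]
ft_force: [0.9, -0.3, -0.1]
ee_pos: [0.4292, -0.1443, -0.0189]
ft_force: [-0.3, -0.3, 0.7]
```

```bash
for i in 1 2 ; do python3 -m pendant '[[0,0,0.002,0],[0,0,0,0]]'|egrep 'ee_pos|ft'; done
```

```text
ee_pos: [0.4292, -0.1443, -0.0208]
ft_force: [0.0, 0.0, -0.2]
ee_pos: [0.4292, -0.1442, -0.0228]
ft_force: [0.1, 0.2, -0.6]
```

```bash
python3 -m pendant '[[0,0,0.002,0],[0,0,0,0]]'|egrep 'ee_pos|ft'; python3 -m pendant '[[0,0,0.0015,0],[0,0,0,0]]'|egrep 'ee_pos|ft'
```

```text
ee_pos: [0.4292, -0.1443, -0.0248]
ft_force: [0.6, -0.0, 1.2]
ee_pos: [0.4293, -0.1443, -0.0263]
ft_force: [-1.0, -0.1, 0.3]
```

```bash
for i in 1 2 3; do python3 -m pendant '[[0,0,0.0015,0],[0,0,0,0]]'|egrep 'ee_pos|ft'; python3 -c "
from bench import r;print(r.read_state()['ft_force'])"; done
```

```text
ee_pos: [0.4293, -0.1443, -0.0277]
ft_force: [-0.3, 0.1, -0.0]
[-0.27225799  0.11161733 -0.01196874]
ee_pos: [0.4294, -0.1443, -0.0283]
ft_force: [-6.8, 2.5, 20.2]
[-6.75971395  2.48839585 20.16813135]
ee_pos: [0.4295, -0.1443, -0.0285]
ft_force: [-17.0, 5.7, 53.5]
[-17.03268996   5.70838337  53.46740876]
```

The bench is felt at a reported z of −0.0278, so true z = reported + 0.039. I'll rise to grip height and close.

```bash
python3 -m pendant '[[0,0,-0.018,0],[0,0,-0.018,0],[0,0,0,0]]'; python3 -m pendant '[[0,0,0,0],[0,0,0,0],[0,0,0,0],[0,0,0,0],[0,0,0,0],[0,0,0,0],[0,0,0,0],[0,0,0,0]]' 0 45; python3 -c "
from h import *
d=r.camera('side');im=d['img'][:,:,::-1].copy()
cv2.imwrite('pics/s4.png',cv2.resize(im[130:230,200:300],(560,560),interpolation=0))"
```

```text
time: 6.95
ee_pos: [0.4311, -0.1449, 0.0079]
eef_rot: [0.323, 0.946, 0.001, 0.002]
ft_force: [1.3, -0.2, 0.0]
width: 0.0868
grip_force: 0.0
time: 7.62
ee_pos: [0.4293, -0.1443, 0.0053]
eef_rot: [0.323, 0.946, -0.0, -0.0]
ft_force: [0.1, -1.5, 0.3]
width: 0.0418
grip_force: 0.0
```

View pics/s4.png

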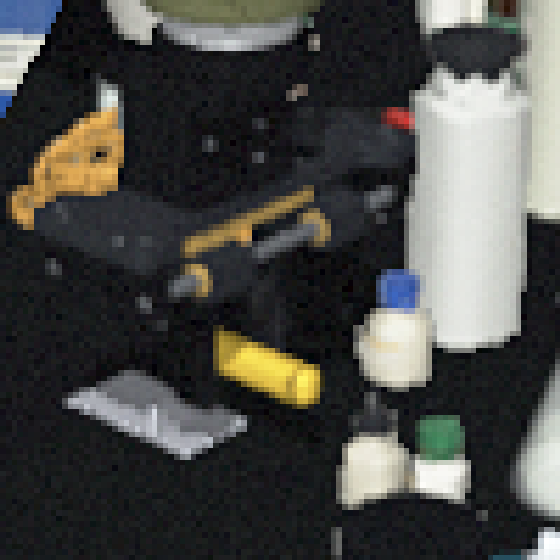

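The fingers are closing round the yellow handle at crop (215–270,350), and the tall bottle and vials are clear of the hand. I'll finish closing.

```bash
python3 -m pendant '[[0,0,0,0],[0,0,0,0],[0,0,0,0],[0,0,0,0],[0,0,0,0],[0,0,0,0]]' 0 45; python3 -m pendant '[[0,0,-0.02,0],[0,0,-0.03,0],[0,0,-0.03,0],[0,0,0,0],[0,0,0,0]]'; python3 -c "
from h import *
c=ws((-.235,.015));to([c[0],c[1],.083],12.2)"
```

```text
time: 8.17
ee_pos: [0.4294, -0.1443, 0.0054]
eef_rot: [0.323, 0.946, 0.0, 0.0]
ft_force: [-0.4, -0.1, -0.3]
width: 0.0155
grip_force: 45.0
time: 8.58
ee_pos: [0.4305, -0.1441, 0.0865]
eef_rot: [0.323, 0.946, 0.001, 0.001]
ft_force: [-0.2, 0.7, -2.2]
width: 0.0155
grip_force: 45.0
turn 2.2713 shift mm [-189.8  169.9    3.5] now [ 0.4305 -0.1441  0.0865] yaw 142.34 j [-0.6   0.03  0.85  2.06 -0.03  1.06  1.18]
```

```bash
python3 -m pendant '[[0,0,0,0.12],[0,0,0,0.12],[0,0,0,0.12],[0,0,0,0.12],[0,0,0,0.12],[0,0,0,0.12],[0,0,0,0.12],[0,0,0,0.12]]' | egrep 'time|ft'; python3 -m pendant '[[0,0,0,0.12],[0,0,0,0.12],[0,0,0,0.12],[0,0,0,0.12],[0,0,0,0.12],[0,0,0,0.12],[0,0,0,0.12],[0,0,0,0.12]]' | egrep 'time|ft'; python3 -m pendant '[[0,0,0,0.12],[0,0,0,0.12],[0,0,0,0.11],[-0.031,0.028,0,0],[-0.031,0.028,0,0],[-0.031,0.028,0,0],[-0.031,0.028,0,0],[-0.031,0.028,0,0]]'; python3 -c "
from h import *
c=ws((-.235,.015));to([c[0],c[1],.083],12.2)"
```

```text
time: 9.25
ft_force: [-0.9, 0.8, -1.9]
time: 9.92
ft_force: [0.1, -0.4, -1.0]
time: 10.58
ee_pos: [0.3058, -0.3142, 0.0845]
eef_rot: [0.994, 0.107, -0.0, -0.001]
ft_force: [0.9, -0.7, -1.4]
width: 0.0154
grip_force: 45.0
turn 0.0012 shift mm [-32.   30.    1.5] now [ 0.3058 -0.3142  0.0845] yaw 12.27 j [-0.45 -0.06  1.15  2.11  0.06  1.06 -0.69]
```

```bash
python3 -m pendant '[[-0.016,0.015,0,0],[-0.016,0.015,0.02,0],[0,0,0.025,0],[0,0,0.025,0],[0,0,0,0],[0,0,0,0]]' | egrep 'time|ft|ee'; python3 -m pendant '[[0.02,0,0,0],[0.015,0,0,0],[0.005,0,0,0],[0.005,0,0,0],[0.005,0,0,0],[0.005,0,0,0],[0.005,0,0,0],[0.004,0,0,0]]'; python3 -c "
from h import *
c=ws((-.171,.015));to([c[0],c[1],.0144],12.2)
d=r.camera('top');im=d['img'];hsv=cv2.cvtColor(im,cv2.COLOR_RGB2HSV)
for o in r.outline_of('holder','top')[:3]:
    m=o['mask'];print(o['bbox'],o['score']);q=rect(d,m,.014);print(q,st(q[:2]/1000))
    cop=(hsv[...,0]<20)&(hsv[...,1]>100)&(hsv[...,2]>120)&m
    if cop.any(): q=rect(d,big(cop),.013);print(' cop',q,st(q[:2]/1000))
cv2.imwrite('pics/t5.png',cv2.resize(im[150:250,240:350],None,fx=6,fy=6,interpolation=0)[:,:,::-1])"
```

```text
time: 11.08
ee_pos: [0.2815, -0.348, 0.0155]
eef_rot: [0.994, 0.106, -0.003, -0.001]
ft_force: [0.1, -0.5, -1.4]
time: 11.75
ee_pos: [0.3466, -0.3346, 0.0166]
eef_rot: [0.994, 0.107, -0.0, -0.0]
ft_force: [-2.5, 0.2, -0.2]
width: 0.0156
grip_force: 45.0
turn 0.0008 shift mm [-3.6  1.4  2.2] now [ 0.3466 -0.3346  0.0166] yaw 12.24 j [-0.26  0.36  1.08  2.06 -0.39  0.94 -0.33]
[302.5, 192.8, 35.2, 25.2] 0.9
[ 474.8 -322.4   67.1   85.7   13. ] [-0.03952188  0.00128088]
 cop [ 485.5 -319.9   36.8   58.1   12.2] [-0.02853522  0.00146325]
[251.8, 149.1, 20.8, 26.9] 0.7
[ 598.8 -178.7   66.1   59.1   35.8] [0.11204506 0.11553127]
 cop [ 624.6 -179.8   25.    27.3   46.4] [0.13702993 0.10900393]
[267.7, 252.0, 13.2, 5.6] 0.43
[ 312.6 -234.4   23.7   34.1   27.6] [-0.17946216  0.12157036]
 cop [ 311.8 -238.6   19.4   25.9   19.3] [-0.18113166  0.11763428]
```

View pics/t5.png

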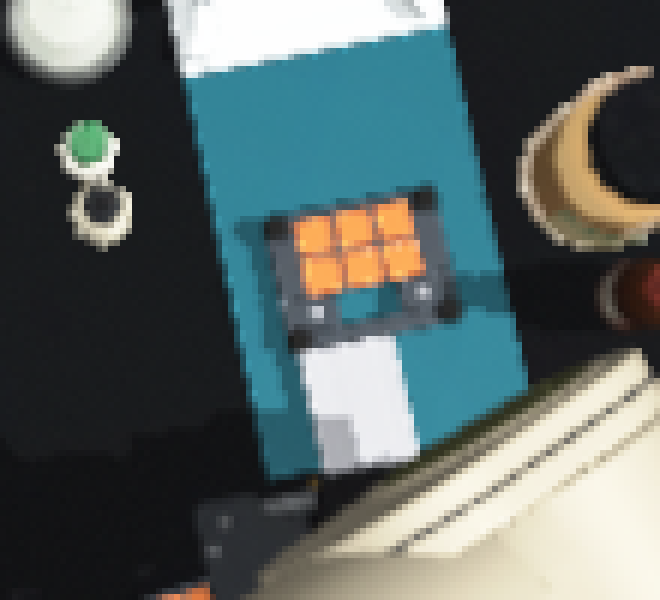

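The holder is now square to the station at (−40, +1) mm, crop centre (360,265), with the blade tip behind its slotted edge at crop (350,345). Next I back off, centre, lower and insert.

```bash
python3 -m pendant '[[-0.015,0,0,0],[0,0.0145,0,0],[0,0,0.004,0],[0,0,0.003,0],[0,0,0,0],[0,0,0,0],[0,0,0,0]]' | egrep 'time|ft|ee'; python3 -c "
from h import *
c=ws((-.1475,.002));to([c[0],c[1],.0086],12.2)"
```

```text
time: 12.43
ee_pos: [0.3347, -0.3516, 0.0094]
eef_rot: [0.994, 0.107, -0.0, -0.001]
ft_force: [-0.8, 0.6, -2.0]
turn 0.0014 shift mm [35.1  0.4  0.8] now [ 0.3347 -0.3516  0.0094] yaw 12.28 j [-0.2   0.38  1.06  2.06 -0.42  0.93 -0.27]
```

```bash
python3 -m pendant '[[0.008,0.0004,0.0008,0],[0.008,0,0,0],[0.007,0,0,0],[0.006,0,0,0],[0.006,0,0,0],[0,0,0,0],[0,0,0,0]]' | egrep 'time|ft|ee'; python3 -c "
from h import *
c=ws((-.1475,.002));to([c[0],c[1],.0086],12.2)
d=r.camera('top');im=d['img']
for o in r.outline_of('holder','top')[:1]:
    m=o['mask'];print(o['bbox'],o['score']);q=rect(d,m,.014);print(q,st(q[:2]/1000))
"
```

```text
time: 13.02
ee_pos: [0.3692, -0.345, 0.0086]
eef_rot: [0.994, 0.107, -0.0, -0.0]
ft_force: [-1.1, 0.6, -1.7]
turn 0.0017 shift mm [ 0.  -0.4  0. ] now [ 0.3692 -0.345   0.0086] yaw 12.3 j [-0.2   0.43  1.02  2.01 -0.45  0.95 -0.31]
[300.6, 193.1, 32.2, 28.1] 0.82
[ 476.4 -322.5   64.7   83.8   12.7] [-0.03797915  0.00084502]
```

Inserted under the edge and the holder did not move. Now I raise it along the arc about its far edge.

```bash
python3 -m pendant '[[0.0006,0,-0.0055,0],[0.001,0,-0.004,0],[0.0014,0,-0.0038,0],[0.0015,0,-0.0037,0],[0.002,0,-0.0035,0],[0.0022,0,-0.0034,0],[0.0026,0,-0.0031,0],[0.0027,0,-0.003,0]]' | egrep 'time|ft|ee'; python3 -c "
from h import *
d=r.camera('top');im=d['img']
c=ws((-.1475,.002));to([c[0],c[1],.0086],12.2)
cv2.imwrite('pics/t6.png',np.hstack([cv2.resize(im[150:250,250:340],(450,500),interpolation=0),cv2.resize(r.camera('side')['img'][200:270,200:250],(350,500),interpolation=0)])[:,:,::-1])"
```

```text
time: 13.78
ee_pos: [0.3831, -0.342, 0.0391]
eef_rot: [0.994, 0.107, 0.0, -0.0]
ft_force: [-0.1, -1.3, -2.0]
turn 0.0018 shift mm [-15.   -0.7  30.9] now [ 0.3839 -0.342   0.0395] yaw 12.3 j [-0.25  0.4   1.06  1.97 -0.41  1.01 -0.36]
```

View pics/t6.png

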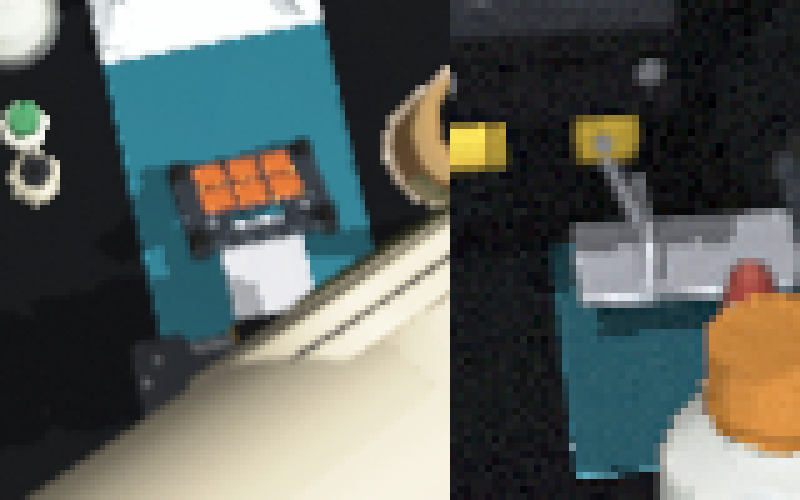

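The near edge is rising: at crop (250,190) the copper face is foreshortened and the blade is under the edge at (265,270). Continuing the arc.

```bash
python3 -m pendant '[[0.0031,0,-0.0026,0],[0.0032,0,-0.0025,0],[0.0035,0,-0.002,0],[0.0035,0,-0.0018,0],[0.0038,0,-0.0014,0],[0.0039,0,-0.0012,0],[0.0039,0,-0.0008,0],[0.004,0,-0.0005,0]]' | egrep 'time|ft|ee'; python3 -m pendant '[[0.002,0,0,0],[0.002,0,0,0],[0.002,0,0,0],[0.002,0,0,0],[0.002,0,0.0004,0],[0.002,0,0.0004,0],[0.002,0,0.0004,0],[0.002,0,0.0004,0]]'| egrep 'time|ft|ee'; python3 -c "
from h import *
d=r.camera('top');im=d['img'];hsv=cv2.cvtColor(im,cv2.COLOR_RGB2HSV)
for o in r.outline_of('holder','top')[:3]:
    m=o['mask'];q=rect(d,m,.014);print(o['bbox'],o['score'],q,st(q[:2]/1000))
    cop=(hsv[...,0]<20)&(hsv[...,1]>100)&(hsv[...,2]>120)&m;print(cop.sum())"
```

```text
time: 14.55
ee_pos: [0.4115, -0.3358, 0.0516]
eef_rot: [0.994, 0.107, 0.0, -0.0]
ft_force: [-0.2, 0.1, -2.0]
time: 15.22
ee_pos: [0.4267, -0.3325, 0.0498]
eef_rot: [0.994, 0.107, -0.0, -0.0]
ft_force: [0.9, 0.6, -1.4]
[356.2, 255.2, 24.9, 20.3] 0.94 [ 305.8 -477.3   68.5   51.1   60.9] [-0.23743938 -0.11440695]
158
[294.1, 163.9, 33.9, 29.1] 0.79 [ 557.6 -305.1   70.1   86.5   13.5] [0.04506407 0.00069248]
0
```

It has tipped over: centre (45, +1) mm, about 1° off, no copper visible. The amber bottle blocks the hand body for a lengthwise push. I'll therefore turn the lifter across the station and push with the blade's long edge, hand to the left.

```bash
python3 -c "
from h import *
d=r.camera('top')
print('vials',[np.round(st(plane(d,p,.054)[0]),3).tolist() for p in ((255,173.8),(256.8,186))])
c=ws((-.08,.046));to([c[0],c[1],.09],12.2)"; python3 -m pendant '[[-0.01,0,-0.01,0],[0,-0.02,-0.02,0],[0,-0.024,-0.02,0],[0,0,0,0.12],[0,0,0,0.12],[0,0,0,0.12],[0,0,0,0.12],[0,0,0,0.12]]'| egrep 'time|ft|ee'; python3 -m pendant '[[0,0,0,0.12],[0,0,0,0.12],[0,0,0,0.12],[0,0,0,0.12],[0,0,0,0.12],[0,0,0,0.12],[0,0,0,0.12],[0,0,0,0.12]]'| egrep 'time|ft|ee'; python3 -c "
from h import *
c=ws((-.025,.046));to([c[0],c[1],.0144],-77.8)
for o in r.outline_of('holder','top')[:1]: pass"
```

```text
vials [[0.039, 0.118], [0.004, 0.12]]
turn 0.0012 shift mm [  8.7 -44.4 -40.1] now [ 0.4267 -0.3325  0.0499] yaw 12.27 j [-0.26  0.44  1.03  1.89 -0.44  1.06 -0.41]
time: 16.03
ee_pos: [0.4074, -0.2915, 0.1]
eef_rot: [0.981, -0.195, -0.0, -0.001]
ft_force: [0.1, 0.7, -1.5]
time: 16.7
ee_pos: [0.4073, -0.2917, 0.0999]
eef_rot: [0.78, -0.626, -0.0, -0.0]
ft_force: [-0.0, -0.1, -1.2]
turn 0.0056 shift mm [ -0.5 -74.   85.5] now [ 0.4073 -0.2917  0.0999] yaw -77.48 j [-0.59  0.35  1.32  1.95 -0.37  1.13 -2.04]
```

```bash
python3 -m pendant '[[0,-0.025,0,0.005],[0.001,-0.025,0,0],[0.001,-0.022,0.02,0],[0,0,0.03,0],[0,0,0.025,0],[0,0,0.01,0],[0,0,0,0],[0,0,0,0]]'| egrep 'time|ft|ee'; python3 -c "
from h import *
c=ws((.034,.044));to([c[0],c[1],.0144],-77.8)
d=r.camera('top')
for o in r.outline_of('holder','top')[:3]:
    q=rect(d,o['mask'],.014);print(o['score'],q,st(q[:2]/1000))"
```

```text
time: 17.42
ee_pos: [0.478, -0.2783, 0.0156]
eef_rot: [0.781, -0.625, -0.0, -0.0]
ft_force: [-0.7, -1.0, -0.5]
turn 0.0073 shift mm [ -0.3 -61.1   1.2] now [ 0.478  -0.2783  0.0156] yaw -77.38 j [-0.4   0.58  1.07  1.88 -0.59  1.04 -2.  ]
0.79 [ 305.2 -477.3   64.6   50.7   60.6] [-0.23802583 -0.11428015]
0.65 [ 303.9 -250.4   51.    62.4   19. ] [-0.19134688  0.10777023]
```

```bash
python3 -m pendant '[[0,-0.007,0.001,0.007],[0,-0.007,0,0],[0,-0.007,0,0],[0,-0.006,0,0],[0,-0.006,0,0],[0,-0.006,0,0],[0,-0.006,0,0],[0,-0.005,0,0]]'| egrep 'time|ft|ee'; python3 -m pendant '[[0,-0.003,0,0],[0,-0.003,0,0],[0,-0.002,0,0],[0,0,0,0]]'| egrep 'time|ft|ee';python3 -c "
from h import *
c=ws((.034,.044));to([c[0],c[1],.0144],-77.8)"
```

```text
time: 18.18
ee_pos: [0.5276, -0.2671, 0.0139]
eef_rot: [0.778, -0.628, -0.0, -0.0]
ft_force: [-4.7, -0.7, 2.3]
time: 18.52
ee_pos: [0.5355, -0.2652, 0.0139]
eef_rot: [0.778, -0.628, -0.0, -0.0]
ft_force: [-0.4, -1.4, -0.9]
turn 0.0004 shift mm [ 0.4 -2.1 -0.5] now [ 0.5355 -0.2652  0.0139] yaw -77.78 j [-0.37  0.66  1.01  1.77 -0.63  1.08 -2.07]
```

```bash
for i in 1 2; do python3 -m pendant '[[0,-0.0015,0,0],[0,0,0,0]]'| egrep 'ft|ee'; done; python3 -c "
from h import *
d=r.camera('top')
for o in r.outline_of('holder','top')[:3]:
    q=rect(d,o['mask'],.014);print(o['score'],q,st(q[:2]/1000))"
```

```text
ee_pos: [0.5366, -0.2649, 0.0139]
eef_rot: [0.778, -0.628, -0.0, -0.0]
ft_force: [-0.7, -0.2, -0.8]
ee_pos: [0.5371, -0.2649, 0.0138]
eef_rot: [0.778, -0.628, -0.001, -0.0]
ft_force: [-5.3, -0.4, 0.7]
0.57 [ 303.4 -252.6   49.3   64.3   17.4] [-0.1923005   0.10572558]
```

```bash
for i in 1 2; do python3 -m pendant '[[0,-0.0015,0,0],[0,0,0,0]]'| egrep 'ft|ee'; done; python3 -c "
from h import *
c=ws((.034,.044));to([c[0],c[1],.0144],-77.8)"
```

```text
ee_pos: [0.5374, -0.2648, 0.0137]
eef_rot: [0.778, -0.628, -0.002, 0.0]
ft_force: [-8.2, 0.6, 2.6]
ee_pos: [0.5377, -0.2647, 0.0135]
eef_rot: [0.778, -0.629, -0.002, 0.001]
ft_force: [-12.8, 0.5, 6.4]
turn -0.0019 shift mm [ 0.4  0.2 -0.9] now [ 0.5377 -0.2647  0.0135] yaw -77.91 j [-0.37  0.67  1.01  1.75 -0.63  1.09 -2.07]
```

The stop was reached exactly where home was predicted. I'll back off, lift, turn and carry the lifter to the free bench left of the pad.

```bash
python3 -m pendant '[[0,0.01,0,0],[0,0.02,0,0],[0,0.02,-0.01,0],[0,0.02,-0.03,0],[0,0.005,-0.03,0],[0,0,0,-0.12],[0,0,0,-0.12],[0,0,0,-0.12]]'| egrep 'time|ft|ee'; python3 -m pendant '[[0,0,0,-0.12],[0,0,0,-0.12],[0,0,0,-0.12],[0,0,0,-0.12],[0,0,0,-0.12],[0,0,0,-0.12],[0,0,0,-0.12],[0,0,0,-0.12]]'| egrep 'time|ft|ee'; python3 -c "
from h import *
to([.43,-.145,.07],57)
d=r.camera('top')
for o in r.outline_of('holder','top')[:3]:
    q=rect(d,o['mask'],.014);print(o['score'],q,st(q[:2]/1000))"
```

```text
time: 19.95
ee_pos: [0.4684, -0.2798, 0.0846]
eef_rot: [0.88, -0.476, 0.001, -0.001]
ft_force: [-0.2, 0.2, -1.0]
time: 20.62
ee_pos: [0.468, -0.2799, 0.0842]
eef_rot: [1.0, -0.016, 0.001, -0.001]
ft_force: [-0.2, -0.7, -1.3]
turn -1.0265 shift mm [  92.4 -105.4   14.2] now [ 0.468  -0.2799  0.0842] yaw -1.81 j [-0.29  0.33  0.88  1.85 -0.29  1.1  -0.9 ]
0.95 [ 305.2 -477.6   64.6   49.8   60.9] [-0.23808923 -0.11457338]
0.4 [ 293.  -274.4   21.7   33.8   45.3] [-0.2070725   0.08661569]
```

```bash
python3 -m pendant '[[0,0,0,-0.12],[0,0,0,-0.12],[0,0,0,-0.12],[0,0,0,-0.12],[0,0,0,-0.12],[0,0,0,-0.12],[0,0,0,-0.12],[0,0,0,-0.12]]'| egrep 'time|ft|ee'; python3 -m pendant '[[0,0,0,-0.066],[0.023,-0.0263,0,0],[0.023,-0.0263,0,0],[0.023,-0.0263,0,0],[0.023,-0.0263,0,0],[0,0,0.015,0],[0,0,0,0],[0,0,0,0]]'| egrep 'time|ft|ee'; python3 -c "
from h import *
to([.43,-.145,.0054],57)
d=r.camera('top')
for o in r.outline_of('holder','top')[:4]:
    q=rect(d,o['mask'],.014);print(o['score'],q,st(q[:2]/1000))"
```

```text
time: 21.38
ee_pos: [0.4677, -0.28, 0.084]
eef_rot: [0.895, 0.445, 0.001, -0.0]
ft_force: [1.1, -0.7, -1.6]
time: 22.05
ee_pos: [0.4302, -0.1449, 0.069]
eef_rot: [0.881, 0.473, 0.0, -0.001]
ft_force: [0.5, -0.7, -1.0]
turn -0.0098 shift mm [-0.2 -0.1 63.6] now [ 0.4302 -0.1449  0.069 ] yaw 56.44 j [-0.38  0.06  0.63  2.07 -0.05  1.02 -0.31]
0.97 [ 305.  -478.    63.7   50.3   60.4] [-0.23836924 -0.11492208]
0.88 [ 302.9 -251.7   50.1   65.9   19. ] [-0.19259901  0.10671092]
```

```bash
python3 -m pendant '[[0,0,0.025,0],[0,0,0.02,0],[0,0,0.01,0],[0,0,0.005,0],[0,0,0.002,0],[0,0,0,0],[0,0,0,0]]'| egrep 'time|ft|ee'; python3 -m pendant '[[0,0,0.0016,0],[0,0,0,0]]'| egrep 'time|ft|ee'
```

```text
time: 22.73
ee_pos: [0.4301, -0.1475, 0.0073]
eef_rot: [0.882, 0.472, -0.0, 0.0]
ft_force: [-2.8, -5.5, 1.1]
time: 22.9
ee_pos: [0.4303, -0.1474, 0.0059]
eef_rot: [0.882, 0.472, -0.0, 0.0]
ft_force: [-4.3, -6.1, 3.4]
```

The blade tip has met the fixed blue-capped vial. I'll lift slightly, draw back 30 mm and set down.

```bash
python3 -m pendant '[[-0.005,0,-0.006,0],[-0.015,0,-0.003,0],[-0.012,0,0,0],[0,0,0,0],[0,0,0.004,0],[0,0,0.004,0],[0,0,0,0],[0,0,0,0]]'| egrep 'time|ft|ee'; python3 -c "
from h import *
s=r.read_state();print(s['ft_force']);to([.414,-.172,.0054],57)"
```

```text
time: 23.57
ee_pos: [0.4124, -0.1716, 0.006]
eef_rot: [0.88, 0.474, -0.0, -0.001]
ft_force: [-0.1, 0.7, -1.1]
[-0.07003603  0.68580211 -1.10133095]
turn -0.0063 shift mm [0.6 1.6 0.6] now [ 0.4124 -0.1716  0.006 ] yaw 56.64 j [-0.31  0.17  0.65  2.14 -0.13  0.87 -0.16]
```

```bash
python3 -m pendant '[[0,0,0.0008,0],[0,0,0,0]]'| egrep 'time|ft|ee'; python3 -m pendant '[[0,0,0,0],[0,0,0,0],[0,0,0,0],[0,0,0,0],[0,0,0,0],[0,0,0,0]]' 0.6; python3 -m pendant '[[0,0,-0.01,0],[0,0,-0.03,0],[0,0,-0.04,0],[0,0,-0.04,0],[0,0,-0.03,0],[0,0,0,0]]' 0 20; python3 -c "
from h import *
s=r.read_state()
c=ws((.098,0));to([c[0],c[1],.08],102.2);to([c[0],c[1],.08],-77.8)"
```

```text
time: 23.73
ee_pos: [0.4126, -0.1718, 0.0055]
eef_rot: [0.88, 0.474, 0.0, -0.0]
ft_force: [0.3, 0.5, -1.1]
time: 24.23
ee_pos: [0.4126, -0.172, 0.0057]
eef_rot: [0.88, 0.474, 0.0, -0.0]
ft_force: [-0.1, 0.4, -0.7]
width: 0.0468
grip_force: 0.0
time: 24.73
ee_pos: [0.4156, -0.1733, 0.1622]
eef_rot: [0.881, 0.474, 0.004, 0.002]
ft_force: [0.3, -0.8, -0.1]
width: 0.0198
grip_force: 0.0
turn -0.7966 shift mm [-159.5  163.9   82.2] now [ 0.4156 -0.1733  0.1622] yaw 56.56 j [-0.37 -0.09  0.64  1.98  0.05  1.23 -0.33]
turn 2.345 shift mm [ 159.5 -163.9   82.2] now [ 0.4156 -0.1733  0.1622] yaw 56.56 j [-0.37 -0.09  0.64  1.98  0.05  1.23 -0.33]
```

```bash
python3 -m pendant '[[0,0,0,-0.12],[0,0,0,-0.12],[0,0,0,-0.12],[0,0,0,-0.12],[0,0,0,-0.12],[0,0,0,-0.12],[0,0,0,-0.077],[-0.02,0.023,0,0]]'| egrep 'time|ft|ee|wid'; python3 -m pendant '[[-0.023,0.0266,0,0],[-0.023,0.0266,0,0],[-0.023,0.0266,0,0],[-0.023,0.0266,0,0],[-0.023,0.0266,0,0],[-0.023,0.0266,0,0],[0,0,0,0],[0,0,0,0]]'| egrep 'time|ft|ee|wid'; python3 -c "
from h import *
c=ws((.118,0));to([c[0],c[1],.0532],102.2)
d=r.camera('top');im=d['img']
hsv=cv2.cvtColor(im,cv2.COLOR_RGB2HSV);H,S,V=[hsv[...,i].astype(int) for i in range(3)]
m=((H<6)|(H>174))&(S>150)&(V>80);roi=m*0;roi[115:175,275:312]=1;m=m&(roi>0);print(m.sum())
if m.sum(): ys,xs=np.nonzero(m);print(xs.mean(),ys.mean(),st(plane(d,(xs.mean(),ys.mean()),.07)[0]))
b=(S<40)&(V>100)
cv2.imwrite('pics/t7.png',cv2.resize(im[110:240,210:350],None,fx=4,fy=4,interpolation=0)[:,:,::-1])
for o in r.outline_of('lifter','top')[:2]: print(o['score'],rect(d,o['mask'],.01))
for o in r.outline_of('holder','top')[:4]: q=rect(d,o['mask'],.014);print(o['score'],q,st(q[:2]/1000))"
```

```text
time: 25.4
ee_pos: [0.4367, -0.1854, 0.1562]
eef_rot: [0.625, 0.78, 0.002, -0.002]
ft_force: [0.6, 0.7, 0.6]
width: 0.0006
time: 26.07
ee_pos: [0.6246, -0.2886, 0.1541]
eef_rot: [0.628, 0.778, -0.001, -0.001]
ft_force: [-0.3, 0.5, -0.4]
width: 0.0003
turn 0.0006 shift mm [ -2.7   4.  100.9] now [ 0.6246 -0.2886  0.1541] yaw 102.24 j [-0.12  0.58  0.73  1.35 -0.38  1.35  0.83]
0
0.41 [ 408.8 -182.7   33.3   15.1   57.2]
0.78 [ 305.2 -477.8   67.1   50.9   59.8] [-0.23813149 -0.11476886]
0.54 [ 303.1 -252.3   51.1   65.2   17.8] [-0.19253033  0.1060822 ]
0.23 [ 465.4 -459.7   31.6   46.2    0.8] [-0.07772449 -0.13093187]
```

```bash
python3 -c "
from h import *
d=r.camera('top');im=cv2.imread('pics/top0.png')
hsv=cv2.cvtColor(im,cv2.COLOR_BGR2HSV);H,S,V=[hsv[...,i].astype(int) for i in range(3)]
m=((H<6)|(H>174))&(S>150)&(V>80);m[:125]=0;m[165:]=0;m[:,:280]=0;m[:,312:]=0
ys,xs=np.nonzero(m)
for z in (.04,.08): print(st(plane(d,(xs.mean(),ys.mean()),z)[0]),np.round([st(q) for q in plane(d,[(xs.min(),ys.min()),(xs.max(),ys.max())],z)],3))"; python3 -m pendant '[[-0.0027,0.004,0.03,0],[0,0,0.03,0],[0,0,0.02,0],[0,0,0.01,0],[0,0,0,0],[0,0,0,0]]'| egrep 'time|ft|ee'
```

```text
[ 0.11113988 -0.00353596] [[ 0.127  0.007]
 [ 0.096 -0.015]]
[0.10219832 0.00268406] [[ 0.117  0.013]
 [ 0.087 -0.009]]
time: 26.77
ee_pos: [0.6292, -0.2893, 0.0669]
eef_rot: [0.627, 0.779, 0.001, 0.0]
ft_force: [0.5, -0.3, 0.8]
```

```bash
python3 -m pendant '[[0,0,0.006,0],[0,0,0.006,0],[0,-0.0055,0.0025,0],[0,-0.0055,0.0025,0],[0,-0.005,0.0035,0],[0,-0.005,0.0035,0],[0,-0.0045,0.004,0],[0,-0.0045,0.004,0]]'| egrep 'time|ft|ee'; python3 -m pendant '[[0,-0.0035,0.005,0],[0,-0.0035,0.005,0],[0,-0.003,0.005,0],[0,-0.003,0.005,0],[0,-0.0025,0.005,0],[0,0,0,0]]'| egrep 'time|ft|ee'; python3 -c "
from h import *
s=r.read_state();print(st(s['ee_pos']),s['ee_pos'][2]+.0278)"
```

```text
time: 27.43
ee_pos: [0.5995, -0.296, 0.0334]
eef_rot: [0.628, 0.779, 0.0, -0.0]
ft_force: [3.0, -0.1, 1.3]
time: 27.93
ee_pos: [0.5832, -0.2992, 0.0072]
eef_rot: [0.628, 0.778, -0.0, -0.001]
ft_force: [0.1, 0.5, 0.1]
[0.07133888 0.00109057] 0.03496295949021275
```

```bash
python3 -m pendant '[[0,-0.002,0.003,0],[0,0,0.002,0],[0,0,0,0]]'| egrep 'ft|ee_'; for i in 1 2 ; do python3 -m pendant '[[0,0,0.002,0],[0,0,0,0]]'| egrep 'ft|ee_'; done
```

```text
ee_pos: [0.5822, -0.2995, 0.0031]
ft_force: [0.2, -0.9, -0.5]
ee_pos: [0.5825, -0.2996, 0.0013]
ft_force: [-0.3, -0.3, 0.3]
ee_pos: [0.5827, -0.2997, 0.0002]
ft_force: [-2.9, 0.7, 7.2]
```

```bash
for i in 1 2 3; do python3 -m pendant '[[0,0,0.0015,0],[0,0,0,0]]'| egrep 'ft|ee_'; done
```

```text
ee_pos: [0.5828, -0.2998, 0.0]
ft_force: [-8.2, 3.9, 19.3]
ee_pos: [0.5828, -0.2999, -0.0002]
ft_force: [-11.7, 7.3, 31.5]
ee_pos: [0.5829, -0.3, -0.0004]
ft_force: [-17.0, 10.8, 43.6]
```

Hard stop with the pad level. I'll retreat up and clear, then look.

```bash
python3 -m pendant '[[0,0,-0.015,0],[0,0,-0.04,0],[0,0,-0.04,0],[0,0,-0.04,0],[0.01,-0.035,-0.02,0],[0.02,-0.035,-0.02,0],[0.02,-0.035,0,0],[0.02,-0.035,0,0]]'| egrep 'time|ft|ee_'; python3 -m pendant '[[0.02,-0.035,0,0],[0.02,-0.035,0,0],[0.03,-0.025,0,0],[0.04,0,0,0],[0.04,0,0,0],[0.04,0,0,0],[0,0,0,0],[0,0,0,0]]'| egrep 'time|ft|ee_'; python3 -c "
from h import *
d=r.camera('top');im=d['img'];e=r.camera('side')['img']
a=cv2.resize(im[120:240,215:345],(520,480),interpolation=2);b=cv2.resize(e[205:265,255:325],(280,240),interpolation=2);c=cv2.resize(e[150:250,210:327],(280,240),interpolation=2)
cv2.imwrite('pics/t8.png',np.hstack([a,np.vstack([b,c])])[:,:,::-1])
for t in ('holder','flask','bottle','dropper','lifter'):
  for o in r.outline_of(t,'top')[:3]: q=rect(d,o['mask'],{'holder':.014,'lifter':.01}.get(t,.05));print(t,round(o['score'],2),q,st(q[:2]/1000))"
```

```text
time: 29.68
ee_pos: [0.4328, -0.262, 0.1687]
ft_force: [-1.2, 0.1, 1.7]
time: 30.35
ee_pos: [0.3063, -0.097, 0.1693]
ft_force: [-0.2, -0.6, -0.5]
holder 0.86 [ 596.2 -272.    61.9   31.7   12.3] [0.08978717 0.02488781]
holder 0.79 [ 303.1 -252.5   53.9   66.5   15.9] [-0.19257259  0.10588672]
holder 0.67 [ 305.2 -477.6   65.    54.4   60.3] [-0.23808923 -0.11457338]
flask 0.59 [ 591.4 -179.3   60.2   62.5   46.3] [0.10468539 0.11650862]
flask 0.56 [ 517.  -308.7  262.2  125.8   12.3] [0.00462022 0.00575357]
bottle 0.81 [ 640.1 -398.5   49.9   71.4   56.7] [ 0.10596315 -0.10803246]
dropper 0.62 [ 463.4 -448.9   33.3   47.4    0.8] [-0.07739701 -0.11995313]
lifter 0.9 [ 437.6 -137.9  144.6   47.5   58.1] [-0.03689233  0.1894754 ]
```

View pics/t8.png

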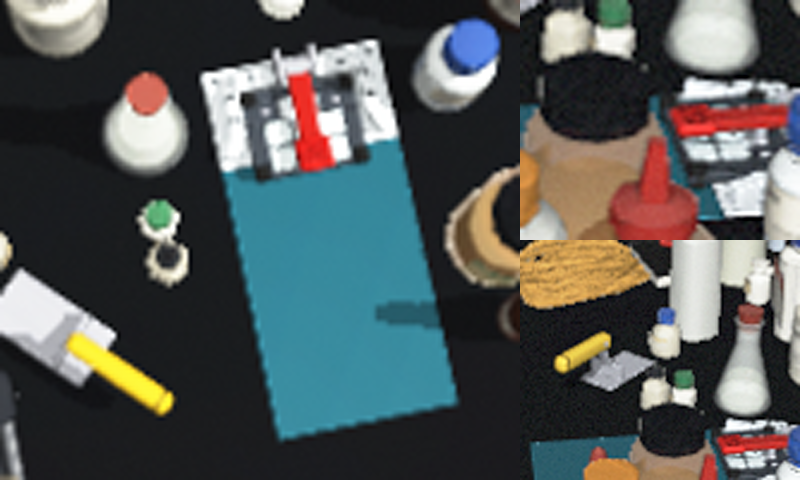

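The picture shows the holder glass side up in the nest at crop (310,125), centred at x ≈ 90 mm. The red latch lies level over it (crop 305,120), the lifter is flat on the bench (80,340), and flask, bottle and dropper have not moved.

```bash
python3 -c "
from bench import r
print(r.close_job())"
```

```text
the job is handed in; nothing more can be done
None
```

The job is handed in: the holder lies glass side up and fully home in the nest, with the red latch down level. The lifter is flat on the bench, clear of holder and nest, and flask, bottle and dropper are where they stood.

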